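# Put the fret-sanding tools away in the divided totes

### The arm

A 6-joint arm with a two-finger parallel gripper is mounted at the origin on the work surface. World frame = base frame: x ahead of the robot, y to its left, z up, the work surface at z = 0. Lengths are in mm, angles in rad, forces in N, time in s.
With the tool pointing down it reaches from about 275 to 1000 mm from the base axis. Payload 8.4 kg.
Tool frame: the origin (TCP) lies at the very end of the fingers, on their centre line; the grasp point (between the pads) lies 19 mm behind it (r.pinch_z is the distance from the TCP to the grasp point, in mm); z points along the fingers, y is the direction in which the jaws open and shut (so a half turn about z gives the same grasp; the last joint's range is limited). The gripper opens to 85 mm and grips with 20 to 120 N. Pads are 22 mm wide; open, the fingers measure 114 mm over their backs; the gripper's body (76 mm by 85 mm) begins 54 mm behind the grasp point. The pads swing forward as they close: fully open they stand 13 mm farther back than shut.
Start: joints at [-1.241, 0.353, 1.633, -0, 1.155, -0.002], TCP at [203.589, -590.914, 231.281] pointing down, gripper open.
Joint ranges: [-2.63, 2.63], [-0.92, 2.1], [0.06, 2.66], [-1.3, 4.44], [0, 2.69], [-3.02, 3.02]. Speed limits (rad/s): [2.22, 2.22, 2.79, 3.14, 3.14, 3.14].

### API

Orientations are given as [roll, pitch, yaw] about the fixed x, y, z axes, in that order (R = Rz(yaw) Ry(pitch) Rx(roll)).
In Python, from rig import r, optics gives the robot as it stands.
- The arm moves only by the shell command python3 -m creep 'ROWS' [FORCE]. ROWS is JSON, a list of rows, each an object with "dp": the shift along the tool's x, y, z in mm, a list of three; "angular": the turn, a rotation vector about the tool's x, y, z in rad, a list of three; "fingers": the finger opening in mm, from 0 to 85.4. In form: [{"dp": [dx, dy, dz], "angular": [wx, wy, wz], "fingers": fingers}, ...]. A call has 1 to 5 rows; each row is the pose to reach, as a shift and turn from the pose commanded when the call began, along the tool's axes at that moment; what a row does not reach only later rows make up. A row lasts 1/12 s, in which the tool goes at most 41.7 mm and 7.16 degrees, less where a joint would pass 70% of its speed; a pose out of reach is approached as far as the arm can. A call with a gripper value outside its range is refused whole. The fingers move at their own pace and stop on an object; FORCE is the grip in N (left out, the last holds). Time passes only in rows, so rows that repeat a pose let the fingers close. It gives the time, the measured TCP pose, the force and the opening at its end, in the units of the state.
- r.sense(): the state, without advancing time (a new reading comes with each control period).
- optics.grab_frame(name): name is "scene" or "top" or "wrist"; returns the picture (420x560x3 uint8, blue, green, red); there is no depth.
- optics.camera_params(name): a dict with "fx", "fy", "cx", "cy" (pixels), "eye" and "rotation" of the camera in the world; the wrist camera has in their place "T_tool_cam" (4x4, takes a point from camera to tool coordinates, whose origin is the TCP and whose axes are the flange's). Camera axes: x right, y up, looking along -z (the intrinsics and any distortion apply to the point x, -y, -z); pixel columns grow to the right and rows downward; lengths in mm; the calibration is good to about 2 mm. The wrist camera is an equidistant fisheye: a pixel r from the principal point sees the ray r / f radians off the axis. A picture is of the moment at which its call begins: read the wrist's pose just before it. camera_params takes no time and is no camera call.
- r.sign_off(): hands the job in, once; it reports no verdict.
The state is a dict: "clock": time; "qpos": joint angles; "qvel": joint speeds; "joint_efforts": joint torques, N m; "eef_pos": TCP position; "tcp_rot": TCP orientation; "contact_force": force on the tool from outside, world axes, zero at the start; "wrist_torque": the same for the moment, N m; "opening": opening from 0.0 (shut) to 1.0 (fully open).
Only numpy, scipy, OpenCV 4.12 (cv2) and the standard library are available. Lean on these libraries where they do the work, as an engineer would, in place of code of your own. Each camera call takes 0.05 s, during which the arm holds its last target.

### The job

Put the four sanding tools away: the two narrow aluminium beams in the narrow tote and the two wide wooden blocks in the wide tote. In each tote slide the black divider away from the steel pull tab until both tools have room, then lay the long tool upright and flat on the floor of the bay at the pull-tab end and the short tool in the bay at the other end, each lengthwise. Leave the amber jar and the hammer where they are.

Things in the scene. Friction and masses are not known exactly. Their poses are not given: they have to be found in the camera images.
- long_beam_centre (a point): Centre (half-way up) of the long beam: bright aluminium, a loose rectangular bar 125 mm long, 24 mm wide, 44 mm high, about 220 g. It starts upright on the bench with its centre 22 mm above it. Axes: x along its length, y across its width, z up; both ends are alike.
- short_beam_centre (a point): Centre (half-way up) of the short beam: bright aluminium, a loose rectangular bar 55 mm long, 24 mm wide, 44 mm high, about 100 g. It starts upright on the bench with its centre 22 mm above it. Axes: x along its length, y across its width, z up; both ends are alike.
- long_block_centre (a point): Centre (half-way up) of the long block: dark wood, a loose rectangular bar 125 mm long, 44 mm wide, 44 mm high, about 160 g. It starts upright on the bench with its centre 22 mm above it. Axes: x along its length, y across its width, z up; both ends are alike.
- short_block_centre (a point): Centre (half-way up) of the short block: dark wood, a loose rectangular bar 55 mm long, 44 mm wide, 44 mm high, about 80 g. It starts upright on the bench with its centre 22 mm above it. Axes: x along its length, y across its width, z up; both ends are alike.
- narrow_tote: The narrow grey plastic tote, fixed to the bench, open on top: outside 56 x 250 x 20 mm high, inside 46 x 240 mm, floor 5 mm thick, walls 5 mm. Origin: centre of its underside. Axes: y along its length towards the end with the steel pull tab (30 x 22 mm, sticking out of that end only), x across, z up. A black divider parts it in two bays. Grip tools by the upper half to clear the walls.
- wide_tote: The wide grey plastic tote, fixed to the bench, open on top: outside 78 x 250 x 20 mm high, inside 68 x 240 mm, floor 5 mm thick, walls 5 mm. Origin: centre of its underside. Axes: y along its length towards the end with the steel pull tab (30 x 22 mm, sticking out of that end only), x across, z up. A black divider parts it in two bays. Grip tools by the upper half to clear the walls.
- narrow_divider (a joint): Divider of the narrow tote: distance d (m) from tote centre to its mid-plane along the tote's y, + towards the tab, limits +-0.07. 10 mm thick; its grip, 30 mm wide across the tote, on the centre line, tops out 48 mm above the bench: pinch the thickness from above, slide. 1.5 N friction, stays put. Bays along y: tab end d+0.005 to 0.120, other end -0.120 to d-0.005.
- wide_divider (a joint): Divider of the wide tote: distance d (m) from tote centre to its mid-plane along the tote's y, + towards the tab, limits +-0.07. 10 mm thick; its grip, 30 mm wide across the tote, on the centre line, tops out 48 mm above the bench: pinch the thickness from above, slide. 1.5 N friction, stays put. Bays along y: tab end d+0.005 to 0.120, other end -0.120 to d-0.005.
- oil_jar: Bystander: closed amber glass jar, 60 mm across and 90 mm high, standing to the left of the work; origin at the centre of its underside, z up. Not to be disturbed.
- hammer: Bystander: hammer about 240 mm long lying on the bench to the robot's right, handle to its -x; origin under its middle. Not to be disturbed.
There are look-alikes about, which are no part of the job. Several things look just like the part that bears short_beam_centre: the one meant starts farthest to the robot's left.

How it is judged (in metres and radians):
At the end, for the whole second after the job is handed in: Long tools in the tab-end bays and short ones in the other bays, beams in the narrow tote and blocks in the wide: each upright (0.1 rad), on the tote's floor (4 mm), lengthwise (0.6 rad), at rest and released; both dividers on the far side of the middle, between long and short (x of long_beam_centre in the frame of narrow_tote between -0.015 and 0.015 m and y of long_beam_centre in the frame of narrow_tote between 0 and 0.07 m and z of long_beam_centre in the frame of narrow_tote between 0.023 and 0.031 m and angle between each of long_beam_centre, short_beam_centre, long_block_centre, short_block_centre's own z axis and vertical below 0.1 rad and angle between the x axis of each of long_beam_centre, short_beam_centre and the y axis of narrow_tote, either way round below 0.6 rad and linear speed of each of long_beam, short_beam, long_block, short_block below 0.02 m/s and x of short_beam_centre in the frame of narrow_tote between -0.015 and 0.015 m and y of short_beam_centre in the frame of narrow_tote between -0.1 and -0.035 m and z of short_beam_centre in the frame of narrow_tote between 0.023 and 0.031 m and x of long_block_centre in the frame of wide_tote between -0.016 and 0.016 m and y of long_block_centre in the frame of wide_tote between 0 and 0.07 m and z of long_block_centre in the frame of wide_tote between 0.023 and 0.031 m and angle between the x axis of each of long_block_centre, short_block_centre and the y axis of wide_tote, either way round below 0.6 rad and x of short_block_centre in the frame of wide_tote between -0.016 and 0.016 m and y of short_block_centre in the frame of wide_tote between -0.1 and -0.035 m and z of short_block_centre in the frame of wide_tote between 0.023 and 0.031 m and value of joint each of narrow_divider, wide_divider below 0 m); the robot touches nothing.
It fails at once if the jar was moved more than 30 mm or tipped (distance of oil_jar from where it was at the start of the episode above 0.03 m or angle between oil_jar's own z axis and vertical above 0.4 rad).
It fails at once if the hammer was moved more than 30 mm (distance of hammer from where it was at the start of the episode above 0.03 m).
It also fails if it takes over 122 s, if anything falls off the work surface, if the arm or the gripper's body presses on something with over 40 N, if the wrist force passes 120 N, or if a joint passes its speed limit or range.

## Working session

There is one attempt and no reset: what is moved stays moved. The work goes in short steps, Python scripts to look and compute and a shell command to move; the robot and the scene stay as the last step left them, time stands still between calls to the robot, and variables do not carry over. Pictures are saved under pics/ and viewed, and the job is handed in when it is done.

```bash
ls; mkdir -p pics; python3 - <<'E'
from rig import r, optics
import cv2
print(r.sense(), r.pinch_z)
for n in ("scene","top"):
    cv2.imwrite(f"pics/{n}0.png",optics.grab_frame(n)); print(n,optics.camera_params(n))
print(optics.camera_params("wrist"))
E
```

```text
pics
{'clock': 0.0, 'qpos': array([-1.24136536e+00,  3.53642133e-01,  1.63415048e+00, -2.66963537e-05,
        1.15513250e+00, -2.40252808e-03]), 'qvel': array([-0.00116761, -0.00033875, -0.00116422,  0.00117334,  0.00061831,
       -0.00032303]), 'joint_efforts': array([ 2.33097191e-03, -6.05244756e+01, -3.42066979e+01,  1.04087678e-04,
        9.26919834e-03, -9.97257018e-06]), 'eef_pos': array([ 203.45164415, -590.4698015 ,  230.55841334]), 'tcp_rot': array([-3.14026014e+00,  2.12073901e-05,  3.31844304e-01]), 'contact_force': array([-0.24118993,  0.13215493, -0.67775661]), 'wrist_torque': array([0.03378267, 0.03877412, 0.02759685]), 'opening': 0.9970831081425188} 18.700000000000003
scene {'fx': 442.4212557872327, 'fy': 442.4212557872327, 'cx': 277.71535942370025, 'cy': 214.97872178844716, 'eye': array([1468.87634157, -199.87361818, 1026.7881207 ]), 'rotation': array([0.79124595, 0.00181641, 1.3925524 ])}
top {'fx': 385.1408235755333, 'fy': 385.1408235755333, 'cx': 276.11547346804156, 'cy': 218.9645006204846, 'eye': array([ 391.32508417,  -24.77253358, 1027.65599299]), 'rotation': array([ 0.08043197, -0.02307042, -1.57157428])}
{'fx': 325.19226210127806, 'fy': 325.19226210127806, 'cx': 277.7013759084792, 'cy': 207.94412200479553, 'T_tool_cam': array([[ 1.88764477e-04,  9.61093262e-01,  2.76224015e-01,
         6.96261254e+01],
       [ 9.99999692e-01,  2.89385527e-05, -7.84063134e-04,
         1.70259083e-01],
       [-7.61551318e-04,  2.76224078e-01, -9.61092961e-01,
        -1.43378813e+02],
       [ 0.00000000e+00,  0.00000000e+00,  0.00000000e+00,
         1.00000000e+00]])}
```

View pics/scene0.png

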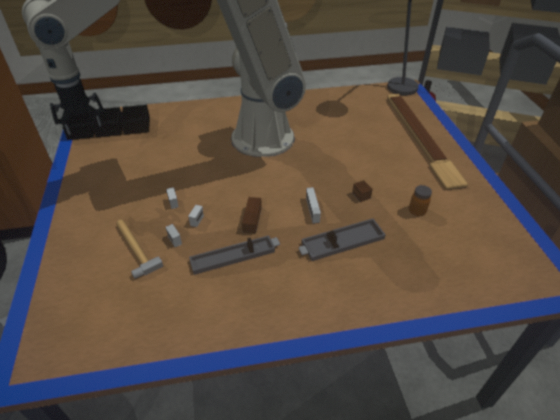

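View pics/top0.png

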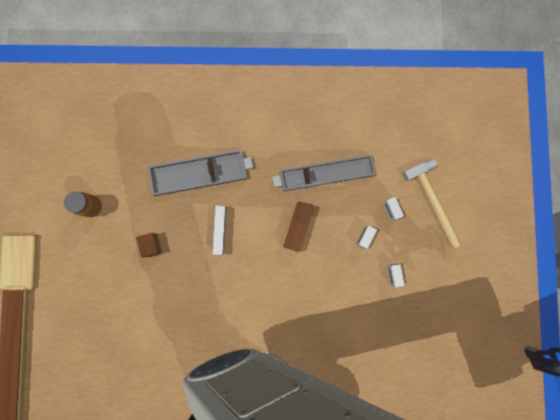

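The scene: wide tote at top-image (198,173) with tab right at (248,162), narrow tote at (327,173) with tab left at (278,181). Short-beam candidates are at (395,209), (368,237) and (397,275). The one at (368,237) is farthest left (largest y). I'll enlarge to confirm it and read the corners.

```bash
python3 - <<'E'
import cv2
a=cv2.imread("pics/top0.png")
for n,(x,y,w,h) in dict(A=(120,140,160,120),B=(265,145,160,120),C=(340,190,80,105)).items():
    s=5 if n!="C" else 5
    cv2.imwrite(f"pics/top0{n}.png",cv2.resize(a[y:y+h,x:x+w],None,fx=s,fy=s,interpolation=cv2.INTER_CUBIC))
E
```

```text
(no output)
```

View pics/top0A.png

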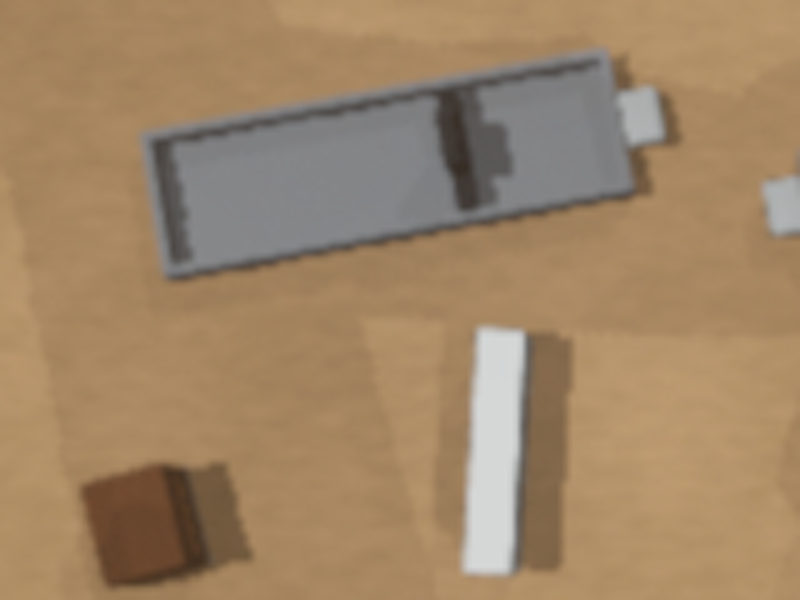

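View pics/top0B.png

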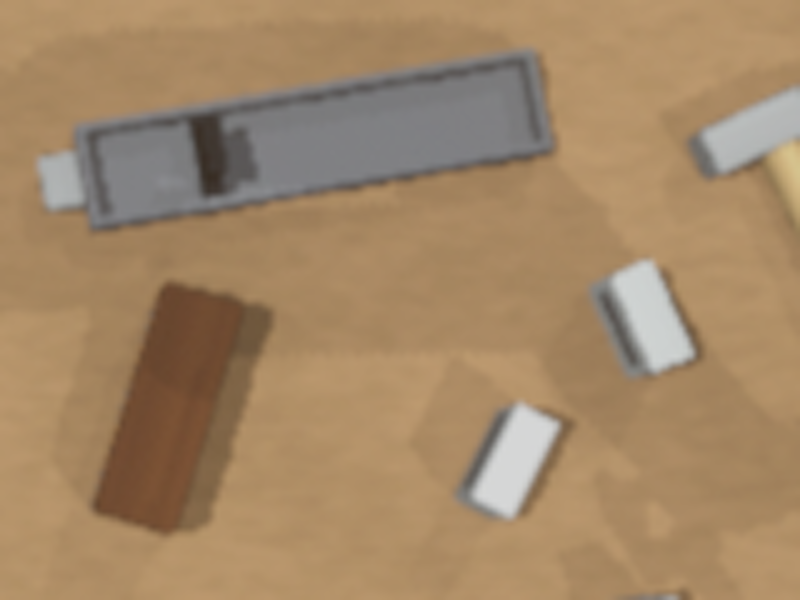

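View pics/top0C.png

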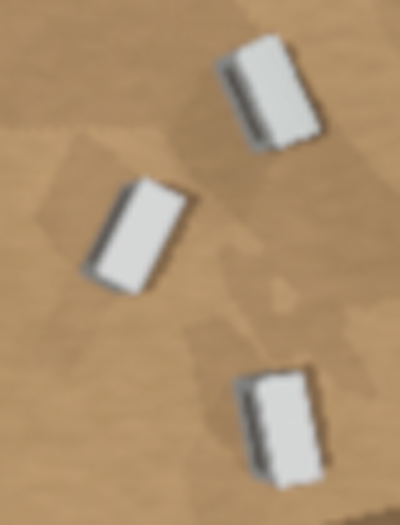

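The long beam is at A(495,450) in the crop, the long block at B(168,408), the short block at A(137,525) and the target short beam at B(515,460). That short beam is clearly left of the other two.

```bash
cat > h.py <<'E'
import numpy as np, cv2
from scipy.spatial.transform import Rotation as R
from rig import r, optics
def ray(name,uv):
    c=optics.camera_params(name); 
    d=np.array([(uv[0]-c['cx'])/c['fx'],-(uv[1]-c['cy'])/c['fy'],-1.])
    return c['eye'],R.from_euler('xyz',c['rotation']).apply(d)
def pt(name,uv,z):
    e,d=ray(name,uv); return e+d*(z-e[2])/d[2]
def proj(name,p):
    c=optics.camera_params(name); q=R.from_euler('xyz',c['rotation']).inv().apply(np.asarray(p,float)-c['eye'])
    return np.array([c['cx']+c['fx']*q[0]/-q[2], c['cy']-c['fy']*q[1]/-q[2]])
def wpt(uv,z,pos,rot):
    c=optics.camera_params('wrist');T=c['T_tool_cam']
    v=np.array([uv[0]-c['cx'],uv[1]-c['cy']]);n=np.hypot(*v)+1e-9;th=n/c['fx']
    d=np.array([np.sin(th)*v[0]/n,-np.sin(th)*v[1]/n,-np.cos(th)])
    Rw=R.from_euler('xyz',rot); e=pos+Rw.apply(T[:3,3]); d=Rw.apply(T[:3,:3]@d)
    return e+d*(z-e[2])/d[2]
def rect(P):
    P=np.array(P)[:,:2]; c=P.mean(0)
    s=[P[1]-P[0],P[2]-P[3],P[2]-P[1],P[3]-P[0]]
    a=(s[0]+s[1])/2; b=(s[2]+s[3])/2
    L,S=(a,b) if np.hypot(*a)>np.hypot(*b) else (b,a)
    return c.round(1),np.hypot(*L).round(1),np.hypot(*S).round(1),np.arctan2(L[1],L[0]).round(3)
def rel(target,yaw):
    "shift in tool axes from commanded(~measured) pose to target TCP, and turn about tool z for tool yaw"
    s=r.sense(); Rt=R.from_euler('xyz',s['tcp_rot'])
    dp=Rt.inv().apply(np.array(target)-s['eef_pos'])
    Rg=R.from_euler('xyz',[np.pi,0,yaw]); 
    w=(Rt.inv()*Rg).as_rotvec()
    return dp.round(1),w.round(4)
E
cat > m.py <<'E'
from h import *
O=dict(A=(120,140),B=(265,145))
D=dict(wide=('A',20,[(145,132),(605,52),(634,190),(170,277)]),
narrow=('B',20,[(78,128),(535,52),(552,150),(92,228)]),
longbeam=('A',44,[(480,327),(527,332),(516,574),(462,573)]),
shortblock=('A',44,[(83,487),(165,465),(188,567),(108,585)]),
longblock=('B',44,[(168,283),(243,300),(172,533),(95,508)]),
shortbeam=('B',44,[(520,402),(562,424),(512,520),(468,497)]),
wdivtop=('A',48,[(440,120),(465,120),(470,180),(447,180)]),
ndivtop=('B',48,[(190,120),(220,120),(226,190),(200,194)]))
for k,(o,z,c) in D.items():
    print(k,*rect([pt('top',(O[o][0]+(u+.5)/5-.5,O[o][1]+(v+.5)/5-.5),z) for u,v in c]))
for k,uv in dict(jar=(78,203),).items(): print(k,pt('top',uv,90))
for uv in [(405,175),(437,163),(457,246)]: print('ham',pt('top',uv,15).round())
for x in (200,400,600):print(proj('scene',[x,0,0]),proj('top',[x,0,0]))
E
python3 m.py
```

```text
wide [596.5 159.3] 246.3 77.1 -1.385
narrow [ 596.8 -185.3] 248.8 53.9 -1.399
longbeam [442.8  98.4] 124.6 25.7 3.094
shortblock [404.7 279.7] 52.2 41.7 -2.883
longblock [ 453.4 -105. ] 123.5 40.4 2.832
shortbeam [ 425.1 -282.7] 56.1 24.8 2.633
wdivtop [597.4 120.6] 31.4 12.3 -3.031
ndivtop [ 582.2 -125.7] 37.8 14.5 -3.039
jar [505.18717404 433.54060921  90.        ]
ham [ 592. -394.   15.]
ham [ 625. -482.   15.]
ham [ 402. -528.   15.]
[270.57205117 168.3254639 ] [257.65405801 323.34703256]
[280.39579704 204.88477864] [257.88515156 246.74363823]
[292.24990762 249.00014622] [258.10910717 172.50634258]
```

Rectangle sizes match the nominal ones, so the measurements are trustworthy. Narrow divider is first (it starts at about d=+61).

```bash
python3 -c "
from h import *
print(rel([586,-125,120],.172))"; python3 -m creep '[{"dp":[0,0,0],"angular":[0,0,0.05],"fingers":60}]' 30; python3 -c "
from h import *
s=r.sense();print(s['tcp_rot'],s['qpos'])
print(rel([586,-125,120],.172))"
```

```text
(array([ 513.3, -315.4,  111. ]), array([-1.200e-03,  1.000e-04,  1.598e-01]))
clock: 0.18
eef_pos: [203.5, -590.6, 230.8]
tcp_rot: [-3.141, 0.0, 0.283]
contact_force: [-0.3, 0.4, -0.7]
opening: 0.884
[-3.14059141e+00  2.73643907e-05  2.82502027e-01] [-1.24139384e+00  3.53498037e-01  1.63390048e+00  2.14317938e-05
  1.15519556e+00  4.68918088e-02]
(array([ 497.1, -340.4,  111.1]), array([-1.000e-03,  1.000e-04,  1.105e-01]))
```

```bash
python3 -m creep '[{"dp":[166,-113,0],"angular":[0,0,0.11],"fingers":60},{"dp":[166,-113,0],"angular":[0,0,0.11],"fingers":60},{"dp":[166,-113,0],"angular":[0,0,0.11],"fingers":60},{"dp":[166,-113,0],"angular":[0,0,0.11],"fingers":60},{"dp":[166,-113,0],"angular":[0,0,0.11],"fingers":60}]'; python3 -c "
from h import *
print(rel([586,-125,120],.172))"
```

```text
clock: 0.6
eef_pos: [332.6, -433.8, 231.0]
tcp_rot: [-3.141, 0.0, 0.172]
contact_force: [0.9, -0.1, -0.4]
opening: 0.705
(array([ 302.5, -260.8,  111.2]), array([-0.001 ,  0.    , -0.0002]))
```

```bash
python3 -m creep '[{"dp":[150,-130,40],"angular":[0,0,0],"fingers":60},{"dp":[150,-130,40],"angular":[0,0,0],"fingers":60},{"dp":[150,-130,40],"angular":[0,0,0],"fingers":60},{"dp":[150,-130,40],"angular":[0,0,0],"fingers":60},{"dp":[150,-130,40],"angular":[0,0,0],"fingers":60}]';python3 -m creep '[{"dp":[150,-130,70],"angular":[0,0,0],"fingers":60},{"dp":[150,-130,70],"angular":[0,0,0],"fingers":60},{"dp":[150,-130,70],"angular":[0,0,0],"fingers":60},{"dp":[150,-130,70],"angular":[0,0,0],"fingers":60},{"dp":[150,-130,70],"angular":[0,0,0],"fingers":60}]'; python3 -c "
from h import *
print(rel([586,-125,120],.172)); s=r.sense()
cv2.imwrite('pics/w1.png',optics.grab_frame('wrist')); print(s['eef_pos'],s['tcp_rot'])"
```

```text
clock: 1.02
eef_pos: [458.1, -280.2, 190.7]
tcp_rot: [-3.141, 0.0, 0.172]
contact_force: [-0.3, -0.9, -0.9]
opening: 0.701
clock: 1.43
eef_pos: [582.2, -128.5, 121.1]
tcp_rot: [-3.141, 0.0, 0.172]
contact_force: [-0.1, -0.2, 0.8]
opening: 0.704
(array([ 4.3, -2.8,  1.1]), array([-0.0001,  0.0003, -0.0001]))
[ 582.22816137 -128.47363478  121.09450166] [-3.14147098e+00  3.47425575e-04  1.71909997e-01]
```

View pics/w1.png

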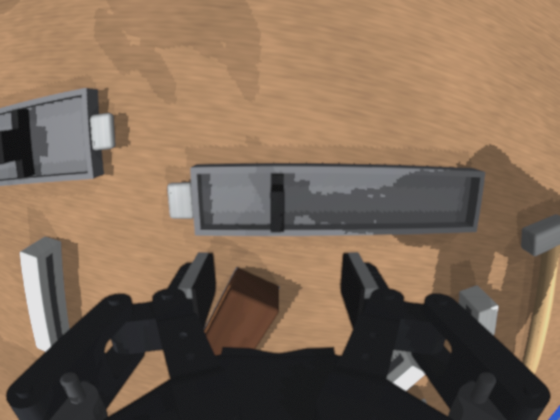

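The wrist view shows the narrow tote's rim corners at (192,167), (483,171), (481,234) and (192,234), with the divider at (277,205). I'll cross-check these against the top camera.

```bash
python3 -c "
from h import *
p=np.array([582.2,-128.5,121.1]);q=[-3.14147,0.0003,.1719]
print(rect([wpt(u,20,p,q) for u in [(192,167),(483,171),(481,234),(192,234)]]))
print(wpt((277,190),48,p,q),wpt((277,212),48,p,q))"
```

```text
(array([ 596.4, -185.5]), np.float64(253.2), np.float64(57.2), np.float64(-1.403))
[ 602.0810498  -124.97100573   48.        ] [ 586.63455938 -127.64671996   48.        ]
```

Both cameras agree to within 1 mm. Going down to pinch.

```bash
python3 -m creep '[{"dp":[4,-2,35],"angular":[0,0,0],"fingers":50},{"dp":[4,-2,65],"angular":[0,0,0],"fingers":50},{"dp":[4,-2,85],"angular":[0,0,0],"fingers":50},{"dp":[4,-2,95],"angular":[0,0,0],"fingers":50},{"dp":[4,-2,95],"angular":[0,0,0],"fingers":50}]';python3 -m creep '[{"dp":[0,0,0],"angular":[0,0,0],"fingers":0},{"dp":[0,0,0],"angular":[0,0,0],"fingers":0},{"dp":[0,0,0],"angular":[0,0,0],"fingers":0},{"dp":[0,0,0],"angular":[0,0,0],"fingers":0},{"dp":[0,0,0],"angular":[0,0,0],"fingers":0}]' 40
```

```text
clock: 1.9
eef_pos: [583.2, -127.3, 24.6]
tcp_rot: [-3.14, 0.004, 0.172]
contact_force: [-0.9, 0.5, 1.1]
opening: 0.591
clock: 2.32
eef_pos: [586.1, -128.0, 28.6]
tcp_rot: [3.141, -0.002, 0.172]
contact_force: [-0.8, -0.1, 7.7]
opening: 0.106
```

```bash
python3 -m creep '[{"dp":[0,18,-1],"angular":[0,0,0],"fingers":0},{"dp":[0,36,-1],"angular":[0,0,0],"fingers":0},{"dp":[0,54,-1],"angular":[0,0,0],"fingers":0},{"dp":[0,72,-1],"angular":[0,0,0],"fingers":0},{"dp":[0,88,-1],"angular":[0,0,0],"fingers":0}]';python3 -m creep '[{"dp":[0,0,0],"angular":[0,0,0],"fingers":0},{"dp":[0,0,0],"angular":[0,0,0],"fingers":40},{"dp":[0,0,0],"angular":[0,0,0],"fingers":40},{"dp":[0,0,-30],"angular":[0,0,0],"fingers":50},{"dp":[0,0,-70],"angular":[0,0,0],"fingers":50}]' 40; python3 -c "
from h import *
print(rel([604,121,110],.186))"
```

```text
clock: 2.73
eef_pos: [601.4, -215.2, 28.7]
tcp_rot: [3.141, -0.002, 0.172]
contact_force: [3.7, 3.6, -2.9]
opening: 0.104
clock: 3.15
eef_pos: [596.7, -212.5, 95.2]
tcp_rot: [-3.137, 0.007, 0.172]
contact_force: [0.9, 0.5, 0.1]
opening: 0.588
(array([  64.3, -327.3,  -13.9]), array([-0.0042,  0.0074, -0.0136]))
```

```bash
python3 -m creep '[{"dp":[35,-180,-14],"angular":[0,0,-0.014],"fingers":50},{"dp":[35,-180,-14],"angular":[0,0,-0.014],"fingers":50},{"dp":[35,-180,-14],"angular":[0,0,-0.014],"fingers":50},{"dp":[35,-180,-14],"angular":[0,0,-0.014],"fingers":50},{"dp":[35,-180,-14],"angular":[0,0,-0.014],"fingers":50}]';python3 -m creep '[{"dp":[26,-147,0],"angular":[0,0,0],"fingers":50},{"dp":[26,-147,0],"angular":[0,0,0],"fingers":50},{"dp":[26,-147,0],"angular":[0,0,0],"fingers":50},{"dp":[26,-147,0],"angular":[0,0,0],"fingers":50},{"dp":[26,-147,0],"angular":[0,0,0],"fingers":50}]'; python3 -c "
from h import *
print(rel([604,121,26],.186)); s=r.sense()
cv2.imwrite('pics/w2.png',optics.grab_frame('wrist')); print(s['eef_pos'],s['tcp_rot'])"
```

```text
clock: 3.57
eef_pos: [602.7, -26.1, 112.6]
tcp_rot: [-3.14, 0.0, 0.188]
contact_force: [-0.3, -0.2, 0.1]
opening: 0.583
clock: 3.98
eef_pos: [601.0, 123.5, 112.1]
tcp_rot: [-3.141, 0.0, 0.19]
contact_force: [-0.0, 0.2, 0.3]
opening: 0.586
(array([ 2.5,  3.1, 86.1]), array([-0.0011,  0.0003,  0.0043]))
[601.0294888  123.45292651 112.13667385] [-3.14050036e+00  3.13421048e-04  1.90298119e-01]
```

View pics/w2.png

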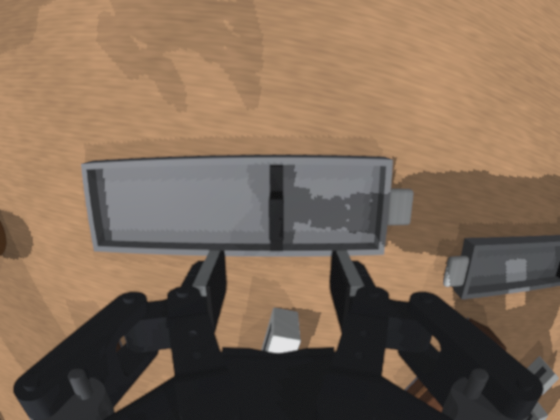

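The divider is at (277,205), centred between the fingers, with the tab on the right at (400,207). Going down to pinch, 2 mm higher this time.

```bash
python3 -m creep '[{"dp":[3,1,30],"angular":[0,0,0],"fingers":50},{"dp":[3,1,60],"angular":[0,0,0],"fingers":50},{"dp":[3,1,76],"angular":[0,0,0],"fingers":50},{"dp":[3,1,84],"angular":[0,0,0],"fingers":50},{"dp":[3,1,84],"angular":[0,0,0],"fingers":50}]';python3 -m creep '[{"dp":[0,0,0],"angular":[0,0,0],"fingers":0},{"dp":[0,0,0],"angular":[0,0,0],"fingers":0},{"dp":[0,0,0],"angular":[0,0,0],"fingers":0},{"dp":[0,0,0],"angular":[0,0,0],"fingers":0},{"dp":[0,0,0],"angular":[0,0,0],"fingers":0}]' 40
python3 -c "
from h import *
p=r.sense()['eef_pos'][:2]-[596.5,159.3]; print(p@[.185,-.983], p@[.983,.185])"
```

```text
clock: 4.45
eef_pos: [603.6, 116.7, 26.2]
tcp_rot: [3.141, 0.004, 0.185]
contact_force: [0.1, -0.5, -0.6]
opening: 0.586
clock: 4.87
eef_pos: [606.4, 118.0, 29.6]
tcp_rot: [3.142, -0.002, 0.186]
contact_force: [-0.5, 0.4, 4.9]
opening: 0.101
42.42469392179825 2.049671887136122
```

```bash
python3 -m creep '[{"dp":[0,-15,-1],"angular":[0,0,0],"fingers":0},{"dp":[0,-30,-1],"angular":[0,0,0],"fingers":0},{"dp":[0,-45,-1],"angular":[0,0,0],"fingers":0},{"dp":[0,-60,-1],"angular":[0,0,0],"fingers":0},{"dp":[0,-71,-1],"angular":[0,0,0],"fingers":0}]';python3 -m creep '[{"dp":[0,0,0],"angular":[0,0,0],"fingers":0},{"dp":[0,0,0],"angular":[0,0,0],"fingers":40},{"dp":[0,0,0],"angular":[0,0,0],"fingers":40},{"dp":[0,0,-40],"angular":[0,0,0],"fingers":60},{"dp":[0,0,-80],"angular":[0,0,0],"fingers":60}]' 40; python3 -c "
from h import *
cv2.imwrite('pics/top1.png',optics.grab_frame('top'))
print(rel([404.7,279.7,110],.259-0.0001))"
```

```text
clock: 5.28
eef_pos: [592.4, 189.9, 29.6]
tcp_rot: [-3.141, -0.001, 0.187]
contact_force: [2.6, -0.5, 1.9]
opening: 0.105
clock: 5.7
eef_pos: [589.5, 186.2, 107.0]
tcp_rot: [3.141, 0.008, 0.185]
contact_force: [0.8, 0.3, 0.6]
opening: 0.671
(array([-170.1, -125.4,    5.8]), array([-0.0005, -0.0055, -0.0739]))
```

View pics/top1.png

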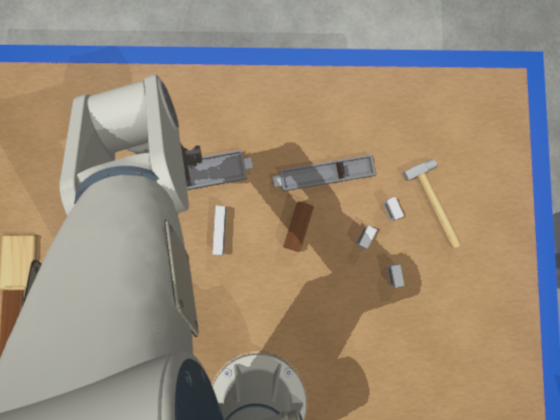

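Both dividers have moved: the narrow one is now at (341,170) and the wide one is under the gripper. The short block is next.

```bash
python3 -m creep '[{"dp":[-168,-122,4],"angular":[0,0,-0.074],"fingers":70},{"dp":[-168,-122,4],"angular":[0,0,-0.074],"fingers":70},{"dp":[-168,-122,4],"angular":[0,0,-0.074],"fingers":70},{"dp":[-168,-122,4],"angular":[0,0,-0.074],"fingers":70},{"dp":[-168,-122,4],"angular":[0,0,-0.074],"fingers":70}]';python3 -m creep '[{"dp":[-2,-3,0],"angular":[0,0,0],"fingers":70},{"dp":[-2,-3,0],"angular":[0,0,0],"fingers":70}]'; python3 -c "
from h import *
print(rel([404.7,279.7,21],.259)); s=r.sense()
cv2.imwrite('pics/w3.png',optics.grab_frame('wrist')); print(s['eef_pos'],s['tcp_rot'])"
```

```text
clock: 6.17
eef_pos: [402.7, 276.0, 104.8]
tcp_rot: [3.141, 0.001, 0.258]
contact_force: [-0.2, 0.6, -0.4]
opening: 0.817
clock: 6.33
eef_pos: [399.9, 279.0, 104.9]
tcp_rot: [3.141, 0.001, 0.262]
contact_force: [-0.3, 0.2, -0.3]
opening: 0.817
(array([ 5. ,  0.5, 83.9]), array([0.0003, 0.0013, 0.0031]))
[399.85829636 278.95062179 104.86594528] [3.14129441e+00 1.26243380e-03 2.62081705e-01]
```

View pics/w3.png

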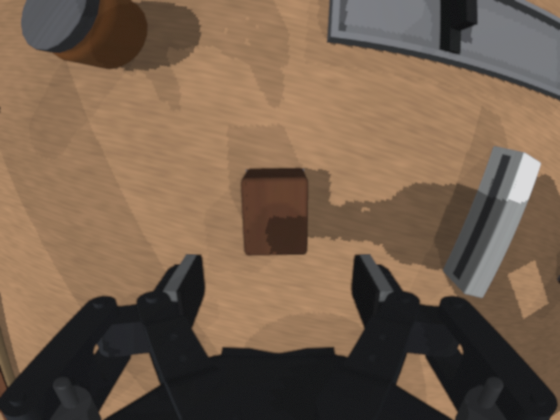

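The block is aligned and centred between the fingers, with its top face from (242,180) to (307,254). Grasp and lift.

```bash
python3 -c "
from h import *
p=np.array([399.86,278.95,104.87]);q=[3.1413,.00126,.2621]
print(rect([wpt(u,44,p,q) for u in [(242,180),(307,179),(307,253),(242,255)]]))"
python3 -m creep '[{"dp":[5,0,30],"angular":[0,0,0],"fingers":70},{"dp":[5,0,60],"angular":[0,0,0],"fingers":70},{"dp":[5,0,76],"angular":[0,0,0],"fingers":70},{"dp":[5,0,84],"angular":[0,0,0],"fingers":70},{"dp":[5,0,84],"angular":[0,0,0],"fingers":70}]';python3 -m creep '[{"dp":[0,0,0],"angular":[0,0,0],"fingers":30},{"dp":[0,0,0],"angular":[0,0,0],"fingers":30},{"dp":[0,0,0],"angular":[0,0,0],"fingers":30},{"dp":[0,0,0],"angular":[0,0,0],"fingers":30},{"dp":[0,0,0],"angular":[0,0,0],"fingers":30}]' 40
```

```text
(array([403.1, 281.7]), np.float64(52.0), np.float64(43.2), np.float64(-2.883))
clock: 6.8
eef_pos: [407.0, 278.9, 19.4]
tcp_rot: [3.141, 0.003, 0.258]
contact_force: [-0.7, -0.5, -0.3]
opening: 0.822
clock: 7.22
eef_pos: [407.8, 280.6, 22.2]
tcp_rot: [-3.141, -0.002, 0.26]
contact_force: [0.6, -2.1, 6.9]
opening: 0.504
```

```bash
python3 -m creep '[{"dp":[0,0,-30],"angular":[0,0,0],"fingers":30},{"dp":[0,0,-60],"angular":[0,0,-0.12],"fingers":30},{"dp":[0,0,-90],"angular":[0,0,-0.24],"fingers":30},{"dp":[0,0,-90],"angular":[0,0,-0.36],"fingers":30},{"dp":[0,0,-90],"angular":[0,0,-0.48],"fingers":30}]';python3 -m creep '[{"dp":[0,0,0],"angular":[0,0,-0.12],"fingers":30},{"dp":[0,0,0],"angular":[0,0,-0.24],"fingers":30},{"dp":[0,0,0],"angular":[0,0,-0.36],"fingers":30},{"dp":[0,0,0],"angular":[0,0,-0.48],"fingers":30},{"dp":[0,0,0],"angular":[0,0,-0.60],"fingers":30}]'; python3 -c "
from h import *
print(rel([581.5,239,112],1.757))"
```

```text
clock: 7.63
eef_pos: [408.0, 281.1, 113.6]
tcp_rot: [3.141, -0.005, 0.746]
contact_force: [0.1, -0.3, -1.4]
opening: 0.505
clock: 8.05
eef_pos: [406.7, 280.2, 111.5]
tcp_rot: [3.141, -0.0, 1.346]
contact_force: [0.5, 0.0, -1.2]
opening: 0.506
(array([ -1.1, 179.6,  -0.5]), array([ 5.000e-04, -4.000e-04, -4.111e-01]))
```

```bash
python3 -m creep '[{"dp":[0,36,0],"angular":[0,0,-0.1],"fingers":30},{"dp":[0,72,0],"angular":[0,0,-0.2],"fingers":30},{"dp":[0,108,0],"angular":[0,0,-0.3],"fingers":30},{"dp":[0,144,0],"angular":[0,0,-0.4],"fingers":30},{"dp":[0,179,0],"angular":[0,0,-0.411],"fingers":30}]';python3 -m creep '[{"dp":[0,0,0],"angular":[0,0,0],"fingers":30},{"dp":[0,0,0],"angular":[0,0,0],"fingers":30}]'; python3 -c "
from h import *
print(rel([581.5,239,27],1.757)); s=r.sense()
cv2.imwrite('pics/w4.png',optics.grab_frame('wrist')); print(s['eef_pos'],s['tcp_rot'],s['qpos'])"
```

```text
clock: 8.47
eef_pos: [582.6, 238.6, 111.5]
tcp_rot: [3.141, -0.0, 1.757]
contact_force: [0.2, 0.8, -1.1]
opening: 0.505
clock: 8.63
eef_pos: [582.3, 238.5, 111.1]
tcp_rot: [3.141, -0.0, 1.749]
contact_force: [-0.4, 0.6, -1.1]
opening: 0.506
(array([ 0.6, -0.8, 84.1]), array([ 0.0007, -0.0002, -0.0084]))
[582.33404893 238.52677744 111.07270991] [ 3.14093103e+00 -1.73764942e-04  1.74864301e+00] [3.86357163e-01 4.89406260e-01 1.72007157e+00 4.11757919e-05
 9.31431556e-01 2.08485980e-01]
```

View pics/w4.png

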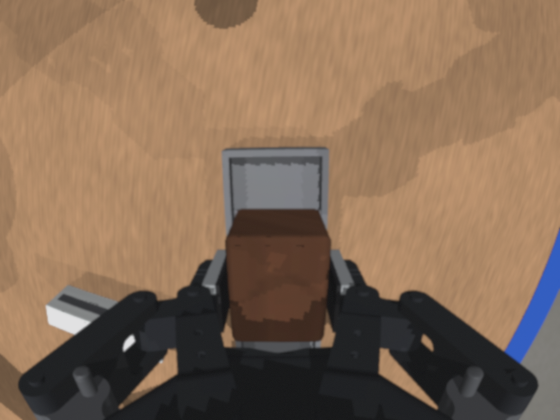

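The block is centred over the tote, whose end wall spans (224–328,152). Lowering it.

```bash
python3 -m creep '[{"dp":[0,-1,30],"angular":[0,0,-0.008],"fingers":30},{"dp":[0,-1,55],"angular":[0,0,-0.008],"fingers":30},{"dp":[0,-1,70],"angular":[0,0,-0.008],"fingers":30},{"dp":[0,-1,80],"angular":[0,0,-0.008],"fingers":30},{"dp":[0,-1,83],"angular":[0,0,-0.008],"fingers":30}]';python3 -m creep '[{"dp":[0,0,0.5],"angular":[0,0,0],"fingers":30},{"dp":[0,0,0.5],"angular":[0,0,0],"fingers":30}]'
```

```text
clock: 9.1
eef_pos: [577.4, 238.8, 27.2]
tcp_rot: [-3.137, 0.001, 1.759]
contact_force: [-11.9, -3.0, 23.4]
opening: 0.503
clock: 9.27
eef_pos: [579.6, 239.4, 28.2]
tcp_rot: [3.141, -0.0, 1.759]
contact_force: [0.6, -0.4, -0.8]
opening: 0.506
```

```bash
python3 -m creep '[{"dp":[0,0,1],"angular":[0,0,0],"fingers":30},{"dp":[0,0,1],"angular":[0,0,0],"fingers":30},{"dp":[0,0,1],"angular":[0,0,0],"fingers":60},{"dp":[0,0,1],"angular":[0,0,0],"fingers":60},{"dp":[0,0,1],"angular":[0,0,0],"fingers":60}]';python3 -m creep '[{"dp":[0,0,0],"angular":[0,0,0],"fingers":60},{"dp":[0,0,-20],"angular":[0,0,0],"fingers":60},{"dp":[0,0,-50],"angular":[0,0,0],"fingers":60},{"dp":[0,0,-80],"angular":[0,0,0],"fingers":60},{"dp":[0,0,-80],"angular":[0,0,0],"fingers":60}]'; python3 -c "
from h import *
print(rel([442.8,98.4,110],3.094)); s=r.sense()
cv2.imwrite('pics/w5.png',optics.grab_frame('wrist')); print(s['eef_pos'],s['tcp_rot'],s['qpos'])"
```

```text
clock: 9.68
eef_pos: [580.1, 239.0, 26.7]
tcp_rot: [3.141, -0.0, 1.759]
contact_force: [0.4, -0.0, 0.5]
opening: 0.704
clock: 10.1
eef_pos: [583.2, 240.2, 112.1]
tcp_rot: [3.134, -0.002, 1.759]
contact_force: [1.0, 0.3, 0.4]
opening: 0.703
(array([-113.1, -164.5,    0.6]), array([ 0.0077,  0.0039, -1.3352]))
[583.21283764 240.24900315 112.10094478] [ 3.13371178e+00 -1.60847377e-03  1.75875054e+00] [3.88375309e-01 4.86731257e-01 1.72190538e+00 9.14411371e-06
 9.24912674e-01 2.00421962e-01]
```

View pics/w5.png

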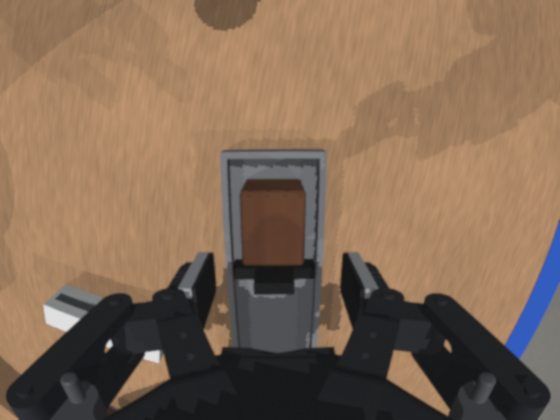

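The short block stands flat in the far bay at (273,225), with the divider grip at (274,283). The long beam is next.

```bash
python3 -m creep '[{"dp":[-28,-40,0],"angular":[0,0,-0.12],"fingers":50},{"dp":[-28,-40,0],"angular":[0,0,-0.24],"fingers":50},{"dp":[-56,-82,0],"angular":[0,0,-0.36],"fingers":50},{"dp":[-84,-123,0],"angular":[0,0,-0.48],"fingers":50},{"dp":[-113,-164,0],"angular":[0,0,-0.60],"fingers":50}]';python3 -m creep '[{"dp":[0,0,0],"angular":[0,0,-0.12],"fingers":50},{"dp":[0,0,0],"angular":[0,0,-0.24],"fingers":50},{"dp":[0,0,0],"angular":[0,0,-0.36],"fingers":50},{"dp":[0,0,0],"angular":[0,0,-0.48],"fingers":50},{"dp":[0,0,0],"angular":[0,0,-0.60],"fingers":50}]'; python3 -c "
from h import *
print(rel([442.8,98.4,110],3.094))"
```

```text
clock: 10.57
eef_pos: [455.6, 114.5, 105.4]
tcp_rot: [-3.14, -0.001, 2.366]
contact_force: [0.8, -0.6, -0.5]
opening: 0.585
clock: 10.98
eef_pos: [457.0, 115.2, 105.7]
tcp_rot: [-3.141, -0.001, 2.964]
contact_force: [-0.2, -0.4, -0.7]
opening: 0.585
(array([ 11.1, -19. ,  -4.3]), array([-0.0004, -0.0012, -0.1296]))
```

```bash
python3 -m creep '[{"dp":[11,-19,-4],"angular":[0,0,-0.12],"fingers":50},{"dp":[11,-19,-4],"angular":[0,0,-0.13],"fingers":50},{"dp":[11,-19,-4],"angular":[0,0,-0.13],"fingers":50}]'; python3 -c "
from h import *
print(rel([442.8,98.4,21],3.094)); s=r.sense()
cv2.imwrite('pics/w6.png',optics.grab_frame('wrist')); print(s['eef_pos'],s['tcp_rot'])"
```

```text
clock: 11.23
eef_pos: [442.4, 98.3, 109.9]
tcp_rot: [-3.141, -0.001, 3.087]
contact_force: [0.5, 0.4, 0.8]
opening: 0.586
(array([-0.5,  0.2, 88.9]), array([-0.0004, -0.0013, -0.0069]))
[442.43542785  98.27088479 109.86897864] [-3.14123700e+00 -1.33965242e-03  3.08712768e+00]
```

View pics/w6.png

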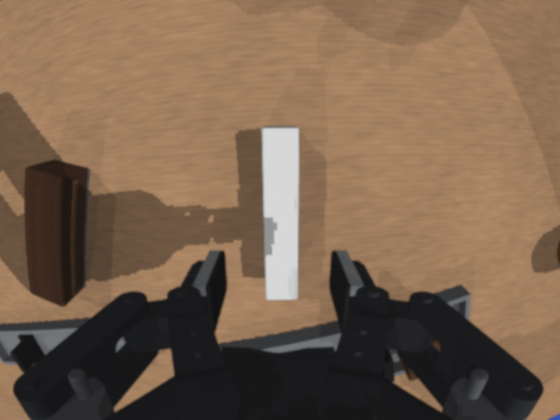

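The beam lies between the fingers, with top-face corners at (262,128), (299,128), (297,299) and (266,299). Checking its centre, then grasping.

```bash
python3 -c "
from h import *
p=np.array([442.44,98.27,109.87]);q=[-3.14124,-.00134,3.0871]
print(rect([wpt(u,44,p,q) for u in [(262,128),(299,128),(297,299),(266,299)]]))"
python3 -m creep '[{"dp":[0,1,30],"angular":[0,0,-0.007],"fingers":50},{"dp":[0,1,60],"angular":[0,0,-0.007],"fingers":50},{"dp":[0,1,80],"angular":[0,0,-0.007],"fingers":50},{"dp":[0,1,88],"angular":[0,0,-0.007],"fingers":50},{"dp":[0,1,88],"angular":[0,0,-0.007],"fingers":50}]';python3 -m creep '[{"dp":[0,0,0],"angular":[0,0,0],"fingers":10},{"dp":[0,0,0],"angular":[0,0,0],"fingers":10},{"dp":[0,0,0],"angular":[0,0,0],"fingers":10},{"dp":[0,0,0],"angular":[0,0,0],"fingers":10},{"dp":[0,0,0],"angular":[0,0,0],"fingers":10}]' 50
```

```text
(array([441.2, 100.2]), np.float64(124.1), np.float64(23.4), np.float64(-0.046))
clock: 11.7
eef_pos: [442.3, 99.7, 20.7]
tcp_rot: [-3.141, -0.004, 3.094]
contact_force: [0.6, 0.1, 0.2]
opening: 0.585
clock: 12.12
eef_pos: [444.4, 100.1, 23.6]
tcp_rot: [3.141, 0.002, 3.096]
contact_force: [-1.0, 1.6, 8.7]
opening: 0.269
```

```bash
python3 -m creep '[{"dp":[0,0,-30],"angular":[0,0,0],"fingers":10},{"dp":[0,0,-60],"angular":[0,0,0.12],"fingers":10},{"dp":[0,0,-90],"angular":[0,0,0.24],"fingers":10},{"dp":[0,0,-90],"angular":[0,0,0.36],"fingers":10},{"dp":[0,0,-90],"angular":[0,0,0.48],"fingers":10}]';python3 -m creep '[{"dp":[0,0,0],"angular":[0,0,0.12],"fingers":10},{"dp":[0,0,0],"angular":[0,0,0.24],"fingers":10},{"dp":[0,0,0],"angular":[0,0,0.36],"fingers":10},{"dp":[0,0,0],"angular":[0,0,0.48],"fingers":10},{"dp":[0,0,0],"angular":[0,0,0.60],"fingers":10}]'; python3 -c "
from h import *
print(rel([589.1,-141,115],1.743))"
```

```text
clock: 12.53
eef_pos: [445.0, 100.1, 114.9]
tcp_rot: [3.138, 0.004, 2.61]
contact_force: [-0.6, -0.5, -1.0]
opening: 0.271
clock: 12.95
eef_pos: [443.4, 99.7, 112.9]
tcp_rot: [3.141, 0.0, 2.01]
contact_force: [-0.7, -0.3, -0.9]
opening: 0.273
(array([-279.8,   29.6,   -2. ]), array([6.000e-04, 1.000e-04, 2.667e-01]))
```

```bash
python3 -m creep '[{"dp":[-35,4,0],"angular":[0,0,0.1],"fingers":10},{"dp":[-70,8,0],"angular":[0,0,0.2],"fingers":10},{"dp":[-105,12,0],"angular":[0,0,0.267],"fingers":10},{"dp":[-140,15,0],"angular":[0,0,0.267],"fingers":10},{"dp":[-175,19,0],"angular":[0,0,0.267],"fingers":10}]'; python3 -c "
from h import *
print(rel([589.1,-141,115],1.743))"
```

```text
clock: 13.37
eef_pos: [536.4, -51.6, 113.0]
tcp_rot: [3.141, 0.0, 1.748]
contact_force: [1.5, 1.1, -2.0]
opening: 0.271
(array([-97.3,  36.1,  -2. ]), array([0.0004, 0.0001, 0.0054]))
```

```bash
python3 -m creep '[{"dp":[-35,13,0],"angular":[0,0,0],"fingers":10},{"dp":[-65,24,0],"angular":[0,0,0],"fingers":10},{"dp":[-85,32,0],"angular":[0,0,0],"fingers":10},{"dp":[-95,35,0],"angular":[0,0,0],"fingers":10},{"dp":[-95,35,0],"angular":[0,0,0],"fingers":10}]'; python3 -c "
from h import *
print(rel([589.1,-141,29],1.743)); s=r.sense()
cv2.imwrite('pics/w7.png',optics.grab_frame('wrist')); print(s['eef_pos'],s['tcp_rot'])"
```

```text
clock: 13.78
eef_pos: [588.0, -139.1, 112.7]
tcp_rot: [3.141, 0.001, 1.747]
contact_force: [0.0, 0.7, -1.8]
opening: 0.272
(array([-2. ,  0.7, 83.7]), array([0.0009, 0.0007, 0.0038]))
[ 588.0047454  -139.13872786  112.72479449] [3.14067856e+00 6.85280434e-04 1.74681097e+00]
```

View pics/w7.png

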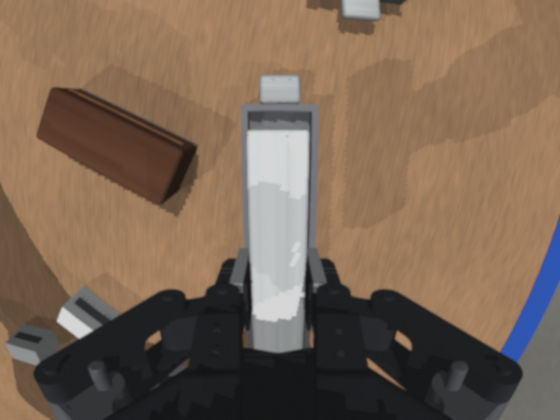

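The beam is in line with the narrow tote, which has its tab at the top (281,88). Lowering it.

```bash
python3 -m creep '[{"dp":[-2,0.5,30],"angular":[0,0,0],"fingers":10},{"dp":[-2,0.5,55],"angular":[0,0,0],"fingers":10},{"dp":[-2,0.5,70],"angular":[0,0,0],"fingers":10},{"dp":[-2,0.5,78],"angular":[0,0,0],"fingers":10},{"dp":[-2,0.5,81],"angular":[0,0,0],"fingers":10}]';python3 -m creep '[{"dp":[0,0,0],"angular":[0,0,0],"fingers":10},{"dp":[0,0,1],"angular":[0,0,0],"fingers":10},{"dp":[0,0,2],"angular":[0,0,0],"fingers":10},{"dp":[0,0,2.5],"angular":[0,0,0],"fingers":10}]'
```

```text
clock: 14.25
eef_pos: [586.5, -137.7, 30.3]
tcp_rot: [-3.139, -0.001, 1.75]
contact_force: [-0.7, 0.3, -1.6]
opening: 0.27
clock: 14.58
eef_pos: [588.7, -139.2, 29.9]
tcp_rot: [3.14, 0.001, 1.749]
contact_force: [-0.8, -0.2, -1.5]
opening: 0.268
```

```bash
python3 -m creep '[{"dp":[0,0,1],"angular":[0,0,0],"fingers":10},{"dp":[0,0,1.5],"angular":[0,0,0],"fingers":10},{"dp":[0,0,1.5],"angular":[0,0,0],"fingers":10}]';python3 -m creep '[{"dp":[0,0,0],"angular":[0,0,0],"fingers":42},{"dp":[0,0,0],"angular":[0,0,0],"fingers":42},{"dp":[0,0,0],"angular":[0,0,0],"fingers":42},{"dp":[0,0,-25],"angular":[0,0,0],"fingers":50},{"dp":[0,0,-55],"angular":[0,0,0],"fingers":50}]';python3 -m creep '[{"dp":[0,0,-30],"angular":[0,0,0],"fingers":50},{"dp":[0,0,-30],"angular":[0,0,0],"fingers":50}]'; python3 -c "
from h import *
print(rel([425.1,-282.7,112],2.633)); s=r.sense()
cv2.imwrite('pics/w8.png',optics.grab_frame('wrist')); print(s['eef_pos'],s['tcp_rot'])"
```

```text
clock: 14.83
eef_pos: [588.6, -139.3, 28.7]
tcp_rot: [3.141, 0.0, 1.749]
contact_force: [-1.1, 1.5, 7.3]
opening: 0.267
clock: 15.25
eef_pos: [586.1, -138.8, 80.9]
tcp_rot: [-3.137, -0.002, 1.749]
contact_force: [0.1, -0.3, 1.2]
opening: 0.585
clock: 15.42
eef_pos: [591.4, -140.0, 118.0]
tcp_rot: [3.134, 0.003, 1.749]
contact_force: [1.6, -0.9, -0.2]
opening: 0.582
(array([-111., -189.,    5.]), array([ 0.0055,  0.0064, -0.8842]))
[ 591.43681377 -140.02523776  118.02690046] [3.13411338 0.00330185 1.74875263]
```

View pics/w8.png

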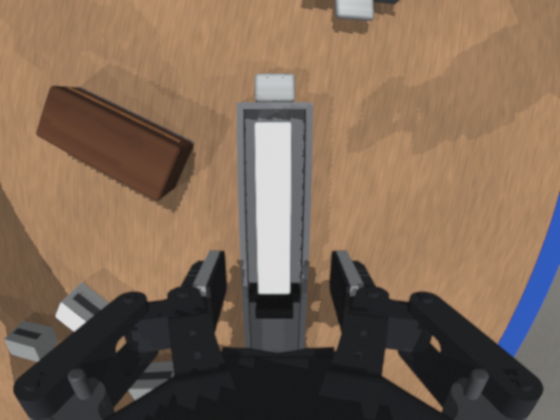

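The long beam sits flat in the tab bay, clear of the divider. The short beam is next.

```bash
python3 -m creep '[{"dp":[-20,-35,2],"angular":[0,0,-0.12],"fingers":50},{"dp":[-40,-70,4],"angular":[0,0,-0.24],"fingers":50},{"dp":[-60,-104,5],"angular":[0,0,-0.36],"fingers":50},{"dp":[-80,-138,5],"angular":[0,0,-0.48],"fingers":50},{"dp":[-100,-172,5],"angular":[0,0,-0.60],"fingers":50}]'; python3 -c "
from h import *
print(rel([425.1,-282.7,112],2.633))"
```

```text
clock: 15.88
eef_pos: [436.4, -266.8, 106.4]
tcp_rot: [-3.141, -0.002, 2.347]
contact_force: [0.4, -1.0, -0.5]
opening: 0.588
(array([ -3.5, -19.2,  -5.6]), array([-0.0003, -0.0017, -0.2861]))
```

```bash
python3 -m creep '[{"dp":[-3,-17,-5],"angular":[0,0,-0.12],"fingers":50},{"dp":[-3,-17,-5],"angular":[0,0,-0.24],"fingers":50},{"dp":[-3,-17,-5],"angular":[0,0,-0.286],"fingers":50},{"dp":[-3,-17,-5],"angular":[0,0,-0.286],"fingers":50}]'; python3 -c "
from h import *
print(rel([425.1,-282.7,21],2.633)); s=r.sense()
cv2.imwrite('pics/w9.png',optics.grab_frame('wrist')); print(s['eef_pos'],s['tcp_rot'])"
```

```text
clock: 16.22
eef_pos: [427.6, -280.5, 111.7]
tcp_rot: [3.141, -0.001, 2.627]
contact_force: [-0.7, 0.0, 0.7]
opening: 0.588
(array([ 1. , -3.1, 90.7]), array([ 0.0001, -0.0012, -0.0055]))
[ 427.60072168 -280.53261538  111.69786647] [ 3.14148813e+00 -1.19227814e-03  2.62746360e+00]
```

View pics/w9.png

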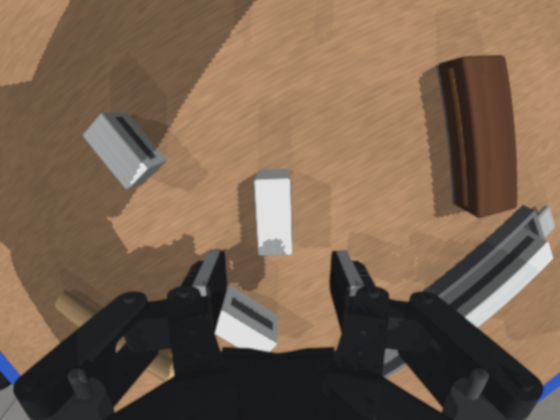

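The target beam is at (273,217), the other two at (123,150) and (247,318). I'll check the finger clearance to the nearer look-alike.

```bash
python3 -c "
from h import *
p=np.array([427.6,-280.53,111.7]);q=[3.14149,-.0012,2.6275]
c=rect([wpt(u,44,p,q) for u in [(256,180),(290,179),(292,254),(258,255)]]);print(c)
Rw=R.from_euler('xyz',q)
for u in [(231,290),(277,325),(218,318),(272,350)]:
  P=wpt(u,44,p,q); print(u,Rw.inv().apply(P-p))"
```

```text
(array([ 424.2, -282.1]), np.float64(54.0), np.float64(23.3), np.float64(-0.492))
(231, 290) [-54.6383747  -35.60617207  67.63082792]
(277, 325) [-86.89179883  -1.08630818  67.59566738]
(218, 318) [-81.17913237 -47.79693221  67.59772757]
(272, 350) [-113.67335692   -5.27753585   67.56309925]
```

```bash
python3 -m creep '[{"dp":[1,-3,30],"angular":[0,0,-0.012],"fingers":50},{"dp":[1,-3,60],"angular":[0,0,-0.012],"fingers":50},{"dp":[1,-3,80],"angular":[0,0,-0.012],"fingers":50},{"dp":[1,-3,90],"angular":[0,0,-0.012],"fingers":50},{"dp":[1,-3,90],"angular":[0,0,-0.012],"fingers":50}]';python3 -m creep '[{"dp":[0,0,0],"angular":[0,0,0],"fingers":10},{"dp":[0,0,0],"angular":[0,0,0],"fingers":10},{"dp":[0,0,0],"angular":[0,0,0],"fingers":10},{"dp":[0,0,0],"angular":[0,0,0],"fingers":10},{"dp":[0,0,0],"angular":[0,0,0],"fingers":10}]' 50; python3 -m creep '[{"dp":[0,0,-30],"angular":[0,0,0],"fingers":10},{"dp":[0,0,-60],"angular":[0,0,0],"fingers":10},{"dp":[0,0,-90],"angular":[0,0,0.12],"fingers":10},{"dp":[0,0,-95],"angular":[0,0,0.24],"fingers":10},{"dp":[0,0,-95],"angular":[0,0,0.36],"fingers":10}]'; python3 -c "
from h import *
print(rel([610.2,-262.1,112],1.743))"
```

```text
clock: 16.68
eef_pos: [424.7, -281.2, 20.2]
tcp_rot: [3.141, -0.004, 2.638]
contact_force: [0.3, -0.7, -0.4]
opening: 0.585
clock: 17.1
eef_pos: [426.9, -283.0, 23.6]
tcp_rot: [-3.141, 0.002, 2.638]
contact_force: [-0.7, 1.2, 7.3]
opening: 0.272
clock: 17.52
eef_pos: [427.6, -283.5, 120.5]
tcp_rot: [3.14, 0.005, 2.273]
contact_force: [0.4, 1.0, -1.6]
opening: 0.269
(array([-101.4,  153.3,    9.3]), array([0.0028, 0.0047, 0.5296]))
```

```bash
python3 -m creep '[{"dp":[-20,31,5],"angular":[0,0,0.11],"fingers":10},{"dp":[-40,61,8],"angular":[0,0,0.22],"fingers":10},{"dp":[-60,92,8],"angular":[0,0,0.33],"fingers":10},{"dp":[-80,122,8],"angular":[0,0,0.44],"fingers":10},{"dp":[-101,153,8],"angular":[0,0,0.529],"fingers":10}]';python3 -m creep '[{"dp":[0,0,0],"angular":[0,0,0],"fingers":10},{"dp":[0,0,0],"angular":[0,0,0],"fingers":10}]'; python3 -c "
from h import *
print(rel([610.2,-263.5,29],1.743)); s=r.sense()
cv2.imwrite('pics/w10.png',optics.grab_frame('wrist')); print(s['eef_pos'],s['tcp_rot'])"
```

```text
clock: 17.93
eef_pos: [609.3, -259.3, 109.8]
tcp_rot: [-3.142, 0.0, 1.744]
contact_force: [0.3, -1.6, -0.6]
opening: 0.268
clock: 18.1
eef_pos: [609.4, -259.2, 109.4]
tcp_rot: [3.141, 0.0, 1.752]
contact_force: [-1.6, 0.1, -0.5]
opening: 0.27
(array([-4.3, -0.1, 80.4]), array([0.0005, 0.0003, 0.0086]))
[ 609.44807062 -259.19988929  109.37778331] [3.14110583e+00 3.20114875e-04 1.75163305e+00]
```

View pics/w10.png

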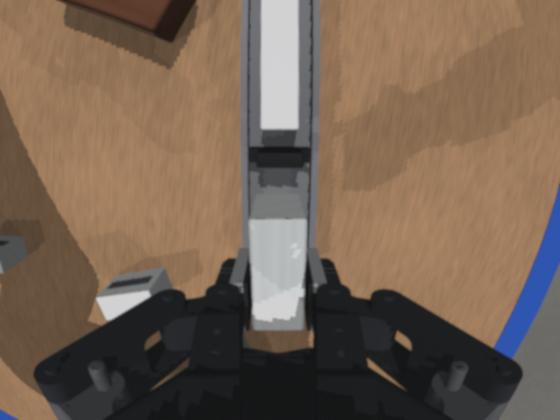

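The short beam is in line with the tote and past the divider at (280,157). Lowering it.

```bash
python3 -m creep '[{"dp":[-4,0,30],"angular":[0,0,0],"fingers":10},{"dp":[-4,0,55],"angular":[0,0,0],"fingers":10},{"dp":[-4,0,70],"angular":[0,0,0],"fingers":10},{"dp":[-4,0,76],"angular":[0,0,0],"fingers":10},{"dp":[-4,0,79],"angular":[0,0,0],"fingers":10}]';python3 -m creep '[{"dp":[0,0,0],"angular":[0,0,0],"fingers":10},{"dp":[0,0,1],"angular":[0,0,0],"fingers":10},{"dp":[0,0,2],"angular":[0,0,0],"fingers":10}]'
```

```text
clock: 18.57
eef_pos: [606.9, -263.7, 29.6]
tcp_rot: [-3.139, -0.001, 1.749]
contact_force: [0.0, -0.4, -1.2]
opening: 0.267
clock: 18.82
eef_pos: [609.4, -264.2, 29.9]
tcp_rot: [3.14, 0.001, 1.75]
contact_force: [-0.2, 0.3, -0.7]
opening: 0.271
```

```bash
python3 -m creep '[{"dp":[0,0,0.8],"angular":[0,0,0],"fingers":10},{"dp":[0,0,0.8],"angular":[0,0,0],"fingers":10}]';python3 -m creep '[{"dp":[0,0,0],"angular":[0,0,0],"fingers":42},{"dp":[0,0,0],"angular":[0,0,0],"fingers":42},{"dp":[0,0,0],"angular":[0,0,0],"fingers":42},{"dp":[0,0,-25],"angular":[0,0,0],"fingers":60},{"dp":[0,0,-55],"angular":[0,0,0],"fingers":70}]';python3 -m creep '[{"dp":[0,0,-25],"angular":[0,0,0],"fingers":70},{"dp":[0,0,-25],"angular":[0,0,0],"fingers":70}]'; python3 -c "
from h import *
print(rel([453.4,-105,112],2.832)); s=r.sense()
cv2.imwrite('pics/w11.png',optics.grab_frame('wrist')); print(s['eef_pos'],s['tcp_rot'])"
```

```text
clock: 18.98
eef_pos: [609.3, -264.0, 28.7]
tcp_rot: [3.14, 0.001, 1.75]
contact_force: [-0.4, -0.6, 4.2]
opening: 0.267
clock: 19.4
eef_pos: [606.8, -262.8, 80.8]
tcp_rot: [-3.137, -0.003, 1.75]
contact_force: [0.6, 0.1, -0.7]
opening: 0.76
clock: 19.57
eef_pos: [611.7, -264.9, 113.0]
tcp_rot: [3.135, 0.004, 1.75]
contact_force: [0.2, -0.9, 1.1]
opening: 0.817
(array([ 185.6, -127.3,   -0.5]), array([ 0.0034,  0.0072, -1.0824]))
[ 611.68778255 -264.94914661  113.04340629] [3.13525495 0.00422871 1.7496007 ]
```

View pics/w11.png

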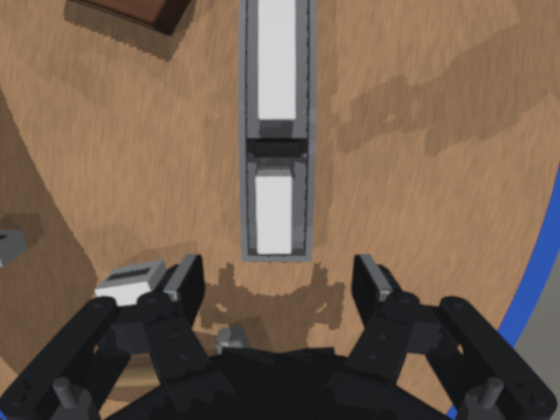

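The short beam is flat in the far bay. The long block is last.

```bash
python3 -m creep '[{"dp":[33,-23,0],"angular":[0,0,-0.12],"fingers":70},{"dp":[66,-46,0],"angular":[0,0,-0.24],"fingers":70},{"dp":[99,-69,0],"angular":[0,0,-0.36],"fingers":70},{"dp":[132,-92,0],"angular":[0,0,-0.48],"fingers":70},{"dp":[165,-113,0],"angular":[0,0,-0.60],"fingers":70}]'; python3 -c "
from h import *
print(rel([453.4,-105,112],2.832))"
```

```text
clock: 20.03
eef_pos: [465.5, -120.1, 106.5]
tcp_rot: [-3.141, -0.002, 2.355]
contact_force: [0.6, 0.8, 0.2]
opening: 0.82
(array([19.2,  2.1, -5.5]), array([-0.0006, -0.0022, -0.477 ]))
```

```bash
python3 -m creep '[{"dp":[19,2,-5],"angular":[0,0,-0.12],"fingers":70},{"dp":[19,2,-5],"angular":[0,0,-0.24],"fingers":70},{"dp":[19,2,-5],"angular":[0,0,-0.36],"fingers":70},{"dp":[19,2,-5],"angular":[0,0,-0.477],"fingers":70},{"dp":[19,2,-5],"angular":[0,0,-0.477],"fingers":70}]'; python3 -c "
from h import *
print(rel([453.4,-105,21],2.832)); s=r.sense()
cv2.imwrite('pics/w12.png',optics.grab_frame('wrist')); print(s['eef_pos'],s['tcp_rot'])"
```

```text
clock: 20.45
eef_pos: [455.6, -106.1, 112.0]
tcp_rot: [-3.142, -0.001, 2.832]
contact_force: [-0.7, 0.0, 0.4]
opening: 0.819
(array([ 2.3,  0.4, 91. ]), array([-0.0001, -0.0012,  0.0003]))
[ 455.61377904 -106.14135849  111.97541622] [-3.14151416e+00 -1.24622482e-03  2.83229822e+00]
```

View pics/w12.png

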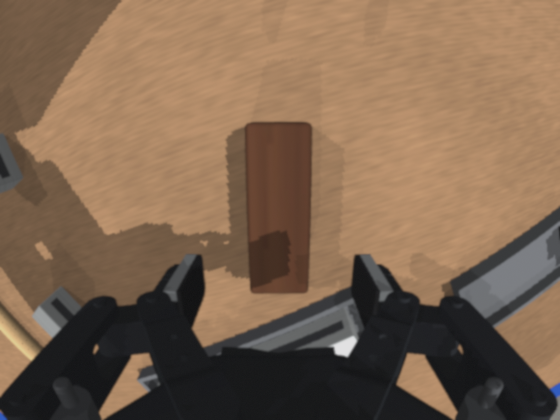

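The block is centred between the fingers at (278,207). Grasp.

```bash
python3 -c "
from h import *
p=np.array([455.61,-106.14,111.98]);q=[-3.14151,-.00125,2.8323]
print(rect([wpt(u,44,p,q) for u in [(246,123),(312,123),(308,293),(251,293)]]))"
python3 -m creep '[{"dp":[2,0.4,30],"angular":[0,0,0],"fingers":70},{"dp":[2,0.4,60],"angular":[0,0,0],"fingers":70},{"dp":[2,0.4,80],"angular":[0,0,0],"fingers":70},{"dp":[2,0.4,90],"angular":[0,0,0],"fingers":70},{"dp":[2,0.4,90],"angular":[0,0,0],"fingers":70}]';python3 -m creep '[{"dp":[0,0,0],"angular":[0,0,0],"fingers":30},{"dp":[0,0,0],"angular":[0,0,0],"fingers":30},{"dp":[0,0,0],"angular":[0,0,0],"fingers":30},{"dp":[0,0,0],"angular":[0,0,0],"fingers":30},{"dp":[0,0,0],"angular":[0,0,0],"fingers":30}]' 50; python3 -m creep '[{"dp":[0,0,-30],"angular":[0,0,0],"fingers":30},{"dp":[0,0,-60],"angular":[0,0,0],"fingers":30},{"dp":[0,0,-90],"angular":[0,0,0.12],"fingers":30},{"dp":[0,0,-95],"angular":[0,0,0.24],"fingers":30},{"dp":[0,0,-95],"angular":[0,0,0.36],"fingers":30}]'; python3 -c "
from h import *
print(rel([605.2,113.1,112],1.757))"
```

```text
(array([ 451.2, -104.1]), np.float64(123.5), np.float64(42.7), np.float64(-0.305))
clock: 20.92
eef_pos: [452.7, -105.2, 20.6]
tcp_rot: [-3.141, -0.005, 2.824]
contact_force: [-0.3, 0.1, 0.0]
opening: 0.814
clock: 21.33
eef_pos: [455.4, -105.7, 23.9]
tcp_rot: [3.141, 0.002, 2.826]
contact_force: [-0.1, 0.0, 8.7]
opening: 0.501
clock: 21.75
eef_pos: [456.3, -105.9, 120.7]
tcp_rot: [3.139, 0.005, 2.46]
contact_force: [0.6, -0.1, -2.4]
opening: 0.499
(array([ 22.3, 263.9,   9.3]), array([0.0042, 0.004 , 0.7034]))
```

```bash
python3 -m creep '[{"dp":[3,35,4],"angular":[0,0,0.11],"fingers":30},{"dp":[6,70,7],"angular":[0,0,0.22],"fingers":30},{"dp":[9,105,7],"angular":[0,0,0.33],"fingers":30},{"dp":[12,140,7],"angular":[0,0,0.44],"fingers":30},{"dp":[15,175,7],"angular":[0,0,0.55],"fingers":30}]'; python3 -c "
from h import *
print(rel([605.8,110,112],1.757))"
```

```text
clock: 22.17
eef_pos: [552.8, 42.0, 111.2]
tcp_rot: [3.141, 0.0, 1.911]
contact_force: [-0.2, 0.2, -2.3]
opening: 0.501
(array([46.5, 72.6, -0.8]), array([6.000e-04, 1.000e-04, 1.536e-01]))
```

```bash
python3 -m creep '[{"dp":[20,30,0],"angular":[0,0,0.11],"fingers":30},{"dp":[35,53,0],"angular":[0,0,0.153],"fingers":30},{"dp":[43,66,0],"angular":[0,0,0.153],"fingers":30},{"dp":[46,72,0],"angular":[0,0,0.153],"fingers":30},{"dp":[46,72,0],"angular":[0,0,0.153],"fingers":30}]'; python3 -c "
from h import *
print(rel([605.8,110,29],1.757)); s=r.sense()
cv2.imwrite('pics/w13.png',optics.grab_frame('wrist')); print(s['eef_pos'],s['tcp_rot'])"
```

```text
clock: 22.58
eef_pos: [604.9, 109.1, 110.8]
tcp_rot: [3.141, 0.0, 1.765]
contact_force: [0.2, -0.7, -2.4]
opening: 0.502
(array([ 0.7,  1. , 81.8]), array([0.0006, 0.    , 0.008 ]))
[604.89092374 109.08290122 110.84372602] [3.14096274e+00 7.81213023e-06 1.76504304e+00]
```

View pics/w13.png

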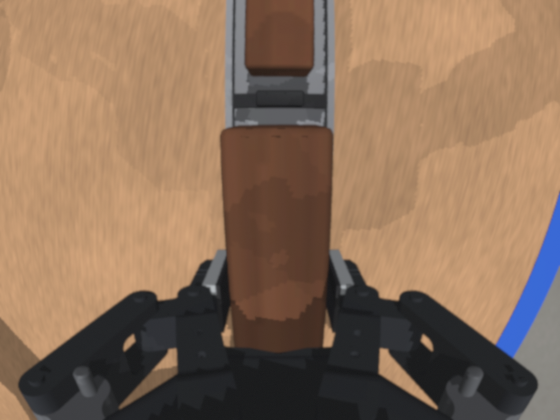

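The divider grip is at (280,98) and the block's leading edge is short of it at row 128. Checking the divider value, then lowering.

```bash
python3 -c "
from h import *
p=np.array([604.89,109.08,110.84]);q=[3.14096,0,1.765]
for u in [(280,92),(280,105)]:
  P=wpt(u,48,p,q)[:2]-[596.5,159.3];print('div d',P@[.185,-.983])"
python3 -m creep '[{"dp":[0.5,1,30],"angular":[0,0,0.008],"fingers":30},{"dp":[0.5,1,55],"angular":[0,0,0.008],"fingers":30},{"dp":[0.5,1,70],"angular":[0,0,0.008],"fingers":30},{"dp":[0.5,1,77],"angular":[0,0,0.008],"fingers":30},{"dp":[0.5,1,80],"angular":[0,0,0.008],"fingers":30}]';python3 -m creep '[{"dp":[0,0,0],"angular":[0,0,0],"fingers":30},{"dp":[0,0,1],"angular":[0,0,0],"fingers":30},{"dp":[0,0,1.5],"angular":[0,0,0],"fingers":30}]'
```

```text
div d -34.645456605705995
div d -26.37242424186356
clock: 23.05
eef_pos: [603.7, 107.6, 29.6]
tcp_rot: [-3.139, 0.0, 1.755]
contact_force: [-0.5, -0.6, -1.9]
opening: 0.5
clock: 23.3
eef_pos: [606.0, 108.8, 30.4]
tcp_rot: [3.14, 0.0, 1.755]
contact_force: [0.1, 0.6, -2.3]
opening: 0.502
```

```bash
python3 -m creep '[{"dp":[0,0,1],"angular":[0,0,0],"fingers":30},{"dp":[0,0,1],"angular":[0,0,0],"fingers":30}]';python3 -m creep '[{"dp":[0,0,0.5],"angular":[0,0,0],"fingers":30},{"dp":[0,0,0.5],"angular":[0,0,0],"fingers":62},{"dp":[0,0,0.5],"angular":[0,0,0],"fingers":62},{"dp":[0,0,0.5],"angular":[0,0,0],"fingers":62},{"dp":[0,0,-25],"angular":[0,0,0],"fingers":65}]';python3 -m creep '[{"dp":[0,0,-30],"angular":[0,0,0],"fingers":65},{"dp":[0,0,-60],"angular":[0,0,0],"fingers":65},{"dp":[60,0,-80],"angular":[0,0,0],"fingers":65},{"dp":[60,0,-80],"angular":[0,0,0],"fingers":65},{"dp":[60,0,-80],"angular":[0,0,0],"fingers":65}]'; python3 -c "
from h import *
s=r.sense()
cv2.imwrite('pics/w14.png',optics.grab_frame('wrist')); print(s['eef_pos'],s['tcp_rot'])"
```

```text
clock: 23.47
eef_pos: [605.8, 108.9, 29.0]
tcp_rot: [3.14, 0.0, 1.756]
contact_force: [0.4, -0.4, -0.3]
opening: 0.501
clock: 23.88
eef_pos: [602.1, 108.4, 49.6]
tcp_rot: [-3.135, -0.0, 1.756]
contact_force: [-0.4, -0.3, 0.1]
opening: 0.761
clock: 24.3
eef_pos: [594.9, 171.4, 135.6]
tcp_rot: [3.138, -0.002, 1.757]
contact_force: [-0.1, 0.4, -0.7]
opening: 0.761
[594.89231836 171.37883989 135.62315715] [ 3.13760367e+00 -1.54671122e-03  1.75732864e+00]
```

View pics/w14.png

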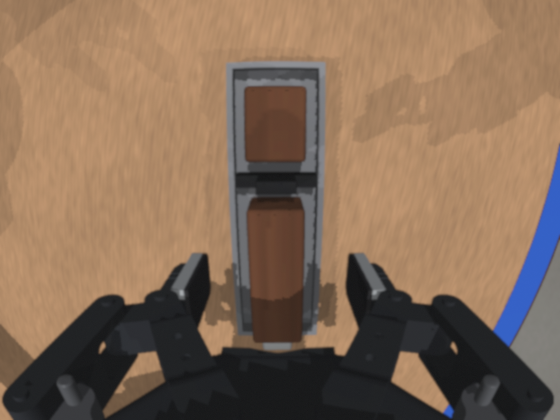

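The long block's tab end (278,342) appears over the wall edge (row 333). That could be perspective or the block riding on the wall, so I'll clear the arm and look from above.

```bash
python3 -m creep '[{"dp":[0,-40,-30],"angular":[0,0,0],"fingers":65},{"dp":[0,-80,-60],"angular":[0,0,0],"fingers":65},{"dp":[0,-115,-60],"angular":[0,0,0],"fingers":65},{"dp":[0,-150,-60],"angular":[0,0,0],"fingers":65},{"dp":[0,-190,-60],"angular":[0,0,0],"fingers":65}]'; python3 -m creep '[{"dp":[35,0,0],"angular":[0,0,0],"fingers":65},{"dp":[70,0,0],"angular":[0,0,0],"fingers":65},{"dp":[100,0,0],"angular":[0,0,0],"fingers":65},{"dp":[130,0,0],"angular":[0,0,0],"fingers":65},{"dp":[150,0,0],"angular":[0,0,0],"fingers":65}]'; python3 -c "
from h import *
a=optics.grab_frame('top');cv2.imwrite('pics/top2.png',a)
b=optics.grab_frame('scene');cv2.imwrite('pics/scene2.png',b)
cv2.imwrite('pics/top2a.png',cv2.resize(a[140:205,130:260],None,fx=6,fy=6,interpolation=2))
cv2.imwrite('pics/top2b.png',cv2.resize(a[140:205,260:390],None,fx=6,fy=6,interpolation=2))
cv2.imwrite('pics/sc2.png',cv2.resize(b[200:290,180:400],None,fx=3.6,fy=3.6,interpolation=2))
"
```

```text
clock: 24.77
eef_pos: [405.8, 131.8, 193.1]
tcp_rot: [3.141, 0.0, 1.755]
contact_force: [0.7, -0.0, -0.1]
opening: 0.756
clock: 25.18
eef_pos: [379.4, 281.8, 192.8]
tcp_rot: [-3.141, 0.0, 1.756]
contact_force: [-0.0, 0.1, 0.1]
opening: 0.762
```

View pics/top2a.png

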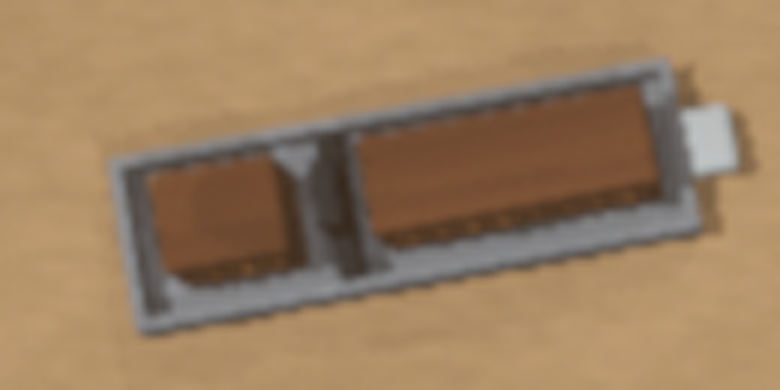

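View pics/top2b.png

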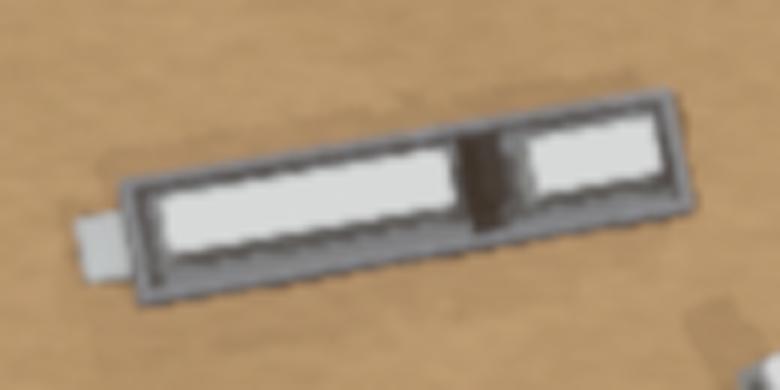

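View pics/sc2.png

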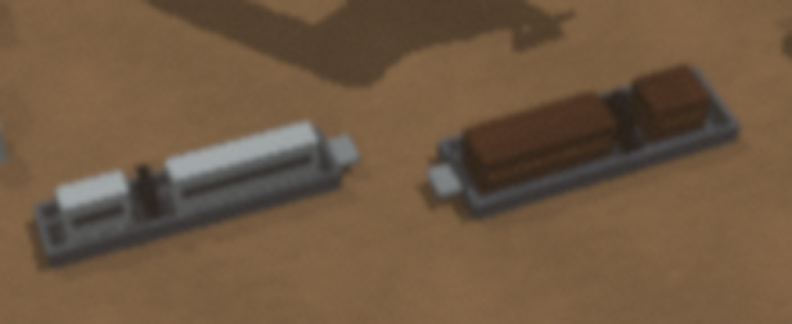

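All four sit inside the bays, and the long block is clear of the end wall, so the overlap was perspective. A final numeric check before handing in.

```bash
python3 -c "
from h import *
T=dict(w=((130,140),(596.5,159.3),-1.385),n=((260,140),(596.8,-185.3),1.743))
for k,c in [('w',[(355,138),(645,88),(662,190),(378,238)]),('w',[(148,175),(278,155),(292,255),(165,272)]),('n',[(160,200),(450,150),(457,207),(168,252)]),('n',[(530,138),(655,115),(662,172),(538,193)])]:
  o,t,a=T[k]; q=rect([pt('top',(o[0]+(u+.5)/6-.5,o[1]+(v+.5)/6-.5),49) for u,v in c])
  d=q[0]-t; print(k,'x',d@[np.sin(a),-np.cos(a)],'y',d@[np.cos(a),np.sin(a)],q[1:3],'dang',(q[3]-a))
print(pt('top',(78,203),90))
a=cv2.imread('pics/top0.png').astype(int);b=cv2.imread('pics/top2.png').astype(int)
print('hammer diff',abs(a-b)[150:255,400:465].mean(),r.sense()['contact_force'])"
```

```text
w x 1.2692218311013834 y 49.51776525595088 (np.float64(124.1), np.float64(44.7)) dang -0.008999999999999897
w x 0.617431169431136 y -75.2084355558006 (np.float64(54.8), np.float64(43.1)) dang -0.03600000000000003
n x 0.06058923250497901 y 48.20255521178212 (np.float64(126.7), np.float64(23.9)) dang -3.146
n x -0.28800080630006897 y -78.10587081350269 (np.float64(55.1), np.float64(24.7)) dang -3.1340000000000003
[505.18717404 433.54060921  90.        ]
hammer diff 4.0456654456654455 [-0.1968852  -0.07098827 -0.28148555]
```

View pics/top2.png

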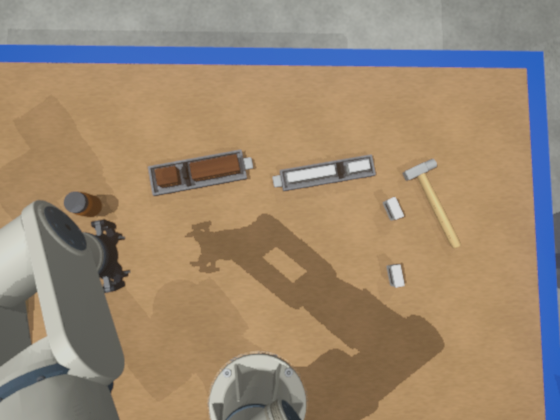

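The jar (78,203), the hammer (432,205) and the two remaining look-alikes are where they started, and the arm is clear of everything. Handing in.

```bash
python3 -c "
from rig import r
print(r.sign_off())"
```

```text
the job is handed in; nothing more can be done
None
```

All four tools are in their totes and the job is handed in, at about 25 s on the clock of the 122 s allowed. It returned no verdict. I slid both dividers to about d = −30 mm, then placed each long tool in its tab-end bay and each short tool in the other bay. The short beam I used was the leftmost of the three look-alikes.

The last check, measured from the top camera in each tote's frame:

| Tool | x (mm) | y (mm) | Angle off lengthwise (rad) |
|---|---|---|---|
| Long block | +1 | +50 | 0.01 |
| Short block | +1 | −75 | 0.04 |
| Long beam | 0 | +48 | under 0.01 |
| Short beam | 0 | −78 | 0.01 |

- **Flat and upright:** I judged this by eye in the top and scene pictures, and did not measure height or tilt.
- **One disagreement:** in a wrist picture the long block's tab end seemed to overlap the end wall. The top view showed it clear inside the bay, so it was perspective.
- **Bystanders:** the jar, the hammer and the two other short beams look unmoved by eye in the final top picture.
- **Contact:** one brief contact of about 26 N showed when the short block was set down, below the 40 N limit. The gripper was clear of everything at hand-in.

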